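Open the clay chest and hold its lid up

ROBOT

A 6-joint arm with a two-finger parallel gripper is mounted at the origin on the work surface. World frame = base frame: x ahead of the robot, y to its left, z up, the work surface at z = 0. Lengths are in m, angles in rad, forces in N, time in s.
With the tool pointing down it reaches from about 0.225 to 0.875 m from the base axis. Payload 3.4 kg.
Tool frame: the origin (TCP) lies midway between the tips of the shut fingers; the grasp point (between the pads) lies 19 mm behind it (manip.tcp_to_grasp is the distance from the TCP to the grasp point, in m); x points along the fingers, y is the direction in which the jaws open and shut, and the axes are right-handed (so a half turn about x gives the same grasp; the last joint's range is limited). The gripper opens to 85 mm and grips with 20 to 120 N. Pads are 22 mm wide; open, the fingers measure 114 mm over their backs; the gripper's body (76 mm by 85 mm) begins 54 mm behind the grasp point. The pads swing forward as they close: fully open they stand 13 mm farther back than shut.
Start: joints at [-1.403, 0.276, 1.505, -0, 1.361, -0.121], TCP at [0.164, -0.551, 0.202] pointing down, gripper open.
Joint ranges: [-2.89, 2.89], [-0.75, 2.08], [0.22, 2.7], [-1.18, 4.32], [0.11, 2.71], [-2.7, 2.7]. Speed limits (rad/s): [2.57, 2.57, 3.14, 3.14, 3.14, 3.14].

INTERFACE

Orientations are given as a unit quaternion [w, x, y, z].
In Python, from rig import readout, eyes, job, manip gives the robot as it stands. The module is installed in compiled form; this text tells all that it offers.
- The arm moves only by the tool carry_out, never from a script. Its argument "deltas" is one flat list of numbers, 7 for each row, row after row: the shift along the tool's x, y, z scaled (see below), then the turn, a rotation vector about the tool's x, y, z scaled (see below), then the opening, from -1 (shut) to 1 (fully open). In form: [dx, dy, dz, ax, ay, az, grip, dx, dy, dz, ax, ay, az, grip, ...]. A call has 1 to 10 rows; each row shifts and turns the commanded pose from where the row before left it, along the tool's axes as they then stand; what a row does not reach is not made up. The controller multiplies each number of a shift by 60 mm and each number of a turn by 4 degrees. A row lasts 1/8 s, in which the tool goes at most 62.5 mm and 10.7 degrees, less where a joint would pass 70% of its speed; a pose out of reach is approached as far as the arm can. A call with a number of a shift or a turn outside -1 to 1 is refused whole. A call with a gripper value outside its range is refused whole. The fingers move at their own pace and stop on an object; "newtons" is the grip in N (left out, the last holds). Time passes only in rows, so rows that do not move let the fingers close. It gives the time, the measured TCP pose, the force and the opening at its end, in the units of the state.
- readout.get_state(): the state, without advancing time (a new reading comes with each control period).
- eyes.get_image(name): name is "scene" or "top"; returns a dict with "color" (384x512x3 uint8, red, green, blue), "z_map" (384x512 float32, m along the optical axis (not along the pixel's ray), 0 where there is no reading), "mtx" (3x3 intrinsics, pixels), "origin" and "orientation" of the camera in the world. Camera axes: x right, y down, z forward; pixel columns grow to the right and rows downward; lengths in m; the calibration is good to about 2 mm. A picture is of the moment at which its call begins.
- job.sign_off(): hands the job in, once; it reports no verdict.
The state is a dict: "clock": time; "qpos": joint angles; "qd": joint speeds; "effort": joint torques, N m; "position": TCP position; "ee_rot": TCP orientation; "contact_force": force on the tool from outside, world axes, zero at the start; "moment": the same for the moment, N m; "width": finger opening in m.
Only numpy, scipy, OpenCV 4.12 (cv2) and the standard library are available. Lean on these libraries where they do the work, as an engineer would, in place of code of your own. Each camera call takes 0.05 s, during which the arm holds its last target.

TASK

Hold the lid of the green clay chest open so that the potter across the bench can load it. First tug the lid's handle to learn whether its hidden catch is holding, before touching the yellow thumb slide: if the lid is caught, push the slide all the way to the other end of its track, which frees it (with a lid that is already free, the same push would catch it); then lift the lid past 45 degrees and finish while still holding it up with the fingers. Leave the other things on the bench where they are.

Things in the scene. Friction and masses are not known exactly. Their poses are not given: they have to be found in the camera images.
- chest: Green metal chest with a lid, 250 x 300 x 125 mm (its x, y, z) without the lid, fixed to the bench. Origin: centre of its underside, on the bench. Its x axis points from the hinge side (near the robot) to the opening side (away from the robot), z up.
- hinge (a point): Point on the middle of the lid's hinge axis, which is level, runs along the chest's y axis at the chest's robot-side edge (chest x = -125 mm), 125.5 mm above the bench.
- lid (a joint): Lid angle, rad: 0 shut, grows as the edge away from the robot rises, stop at 1.3. A 6 mm plate (top 131.5 mm above the bench when shut), 254 mm from hinge to free edge, 304 mm wide, 0.35 to 0.7 kg; falls shut when let go. While caught it rises only about 0.02 rad (3 mm at the handle) and stops hard; a free lid needs up to about 5 N at the handle.
- handle (a point): Centre of the round steel bar handle on the lid's top: 10 mm thick, 70 mm long along the chest's y, its axis 35 mm above the lid's top face, bent down to the lid at both ends. Moves with the lid. With the lid shut: 175 mm from the hinge axis along the chest's x, 55 mm towards the chest's -y from its middle, 166.5 mm above the bench.
- slide (a joint): Position of the yellow thumb slide in m: 0 at its track's end towards the chest's +y, 0.030 at the end towards -y. Starts within 4 mm of 0, moves with about 2 N while the lid is not pulled up, stays where left. Out of sight, a keeper catches its foot at one end only, the 0 end in some starts, the 0.030 end in others; 20 mm of travel away from the keeper the lid is free.
- slide_knob (a point): Centre of the yellow knob of the thumb slide, a block of 18 mm (chest x) x 22 mm (chest y) x 30 mm high, its centre 16.5 mm above the lid's top face. With slide 0 and the lid shut: 222 mm from the hinge axis along the chest's x and 100 mm towards the chest's +y from its middle.
- red_bowl: Red plastic bowl, 150 mm across, 65 mm high, beside the chest; bystander. Origin under its centre.
- steel_bowl: Steel bowl, 160 mm across, 50 mm high, beyond the chest; bystander. Origin under its centre.
- pail: Wooden pail, 130 mm across and 120 mm high, with two small side handles, beside the chest; bystander. Origin under its centre.
- brush: Brush, about 200 mm long, lying; bystander.
- spatula: Spatula, 260 mm long, lying; bystander.
- clay_block: Block of orange clay, 110 x 60 x 50 mm; bystander. Origin under its centre.
- jar: Small jar, 52 mm across, 80 mm high; bystander. Origin under its centre.

How it is judged:
By the outcome, as a careful person would: the job done as asked, in the order asked, and still so for the second after the job is handed in, while the arm keeps its last pose, push and grip.
It also fails if it takes over 48 s, if anything falls off the work surface, if the arm or the gripper's body presses on something with over 40 N, if the wrist force passes 120 N, or if a joint passes its speed limit or range.

## Working session

There is one attempt and no reset: what is moved stays moved. The work goes in short steps, Python scripts to look and compute and a tool call to move; the robot and the scene stay as the last step left them, time stands still between calls to the robot, and variables do not carry over. Pictures are saved under pics/ and viewed, and the job is handed in when it is done.

Besides the shell and the picture viewer there is one more tool, called after "Call:" as name(argument=value, ...), one argument or row to a line, values as JSON. carry_out: Moves the arm, as the interface text tells. Its arguments: {"type":"object","properties":{"deltas":{"type":"array"},"newtons":{"type":"number"}},"required":["deltas"]}

```bash
mkdir -p pics
cat > h.py <<'E'
import numpy as np, cv2
from scipy.spatial.transform import Rotation as R
from rig import readout, eyes, job, manip
def q2R(q): return R.from_quat([q[1],q[2],q[3],q[0]])
def grab(n,tag):
    im=eyes.get_image(n); cv2.imwrite(f'pics/{tag}.png',im['color'][...,::-1]); np.savez(f'pics/{tag}.npz',**{k:np.array(v) for k,v in im.items()}); return im
def pt(im,u,v,z=None):
    K=np.array(im['mtx']); 
    if z is None: z=im['z_map'][int(v),int(u)]
    c=np.array([(u-K[0,2])/K[0,0]*z,(v-K[1,2])/K[1,1]*z,z])
    return q2R(im['orientation']).apply(c)+np.array(im['origin'])
def ptz(im,u,v,h):
    o=np.array(im['origin']); d=pt(im,u,v,1.0)-o; return o+d*(h-o[2])/d[2]
E
python3 - <<'E'
from h import *
print(readout.get_state()); print(manip.tcp_to_grasp)
for n in('scene','top'):
    im=grab(n,n+'0'); print(n,im['origin'],im['orientation'],im['mtx'])
E
```

```text
{'clock': 0.0, 'qpos': array([-1.40298466e+00,  2.76602303e-01,  1.50614587e+00,  1.05239234e-05,
        1.36068054e+00, -1.21009517e-01]), 'qd': array([-7.59299420e-04,  3.49043317e-04,  2.34072190e-03, -9.32909288e-05,
       -1.77899111e-03,  9.83565872e-04]), 'effort': array([-1.27194426e-04, -4.16779268e+01, -2.45807809e+01, -1.50020842e-04,
        1.11151335e-02, -1.04189758e-05]), 'position': array([ 0.1636686 , -0.55060825,  0.20063051]), 'ee_rot': array([-0.10110929, -0.6997347 , -0.1024074 ,  0.6997578 ]), 'contact_force': array([-0.13765739, -0.78525589,  0.44598603]), 'moment': array([ 0.05443291, -0.00911548,  0.01390762]), 'width': 0.08521209413747204}
0.0187
scene [ 1.50540511 -0.29346529  1.12073436] [-0.31575827  0.75262484  0.53615857 -0.21537539] [[391.21597422   0.         255.37583325]
 [  0.         391.21597422 195.64196721]
 [  0.           0.           1.        ]]
top [0.48095832 0.06451843 1.50863062] [-0.01741594  0.71000491 -0.70349453  0.0261757 ] [[440.25091237   0.         257.54117061]
 [  0.         440.25091237 195.38363313]
 [  0.           0.           1.        ]]
```

View pics/scene0.png

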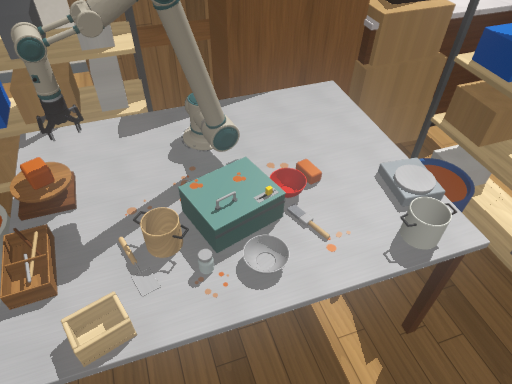

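View pics/top0.png

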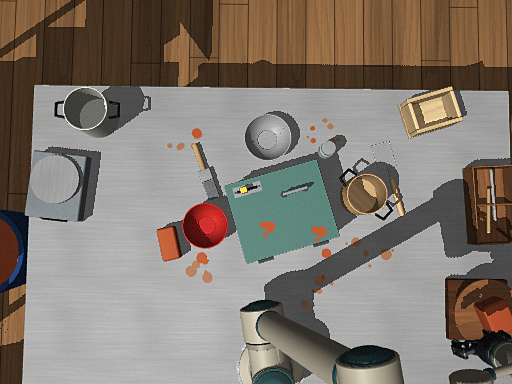

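Run:
```python
import cv2
a=cv2.imread('pics/top0.png')[140:275,210:350]; cv2.imwrite('pics/topc.png',cv2.resize(a,None,fx=5,fy=4.4 if 0 else 4,interpolation=cv2.INTER_CUBIC) if 0 else cv2.resize(a,None,fx=4,fy=4,interpolation=cv2.INTER_CUBIC))
```

```text
(no output)
```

View pics/topc.png

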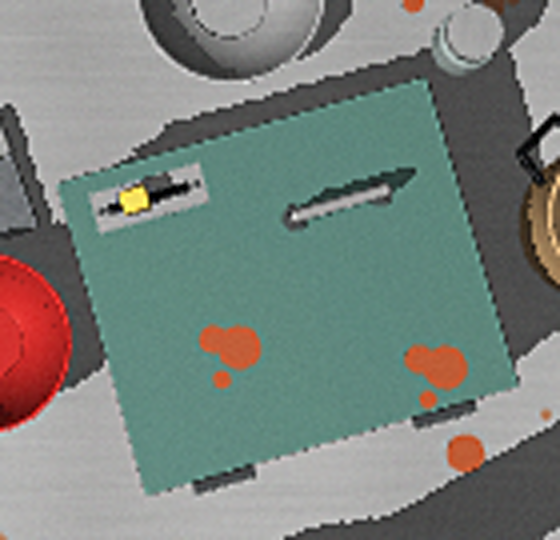

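Lid corners in the crop at about (60,183), (428,78), (518,382), (150,494). The handle bar runs from (290,217) to (388,190), and the knob is at (134,200).

```bash
cat >> h.py <<'E'
class C: pass
def fromnpz(t): return dict(np.load(f'pics/{t}.npz'))
E
python3 - <<'E'
from h import *
im=fromnpz('top0')
f=lambda u,v:(u/4+210-.375,v/4+140-.375)
cs=[ptz(im,*f(u,v),0.1315) for u,v in [(60,183),(428,78),(518,382),(150,494)]]
for c in cs: print(c)
print([np.linalg.norm(cs[i]-cs[(i+1)%4]) for i in range(4)])
model=np.array([[129,152],[129,-152],[-125,-152],[-125,152]])/1000.
P=np.array(cs)[:,:2]; pm=P.mean(0); mm=model.mean(0)
H=(model-mm).T@(P-pm); th=np.arctan2(H[0,1]-H[1,0],H[0,0]+H[1,1])
Rm=np.array([[np.cos(th),-np.sin(th)],[np.sin(th),np.cos(th)]])
t=pm-Rm@mm; print('yaw',th,np.degrees(th),'origin',t)
print('res',P-(model@Rm.T+t))
W=lambda x,y:Rm@np.array([x,y])+t
print('hinge',W(-.125,0),'handle',W(.05,-.055),'knob0',W(.097,.1))
print('handle ends meas',ptz(im,*f(290,217),.1715),ptz(im,*f(388,190),.1715))
print('knob meas',ptz(im,*f(134,199),.163))
for uv in [(340,204),(134,199),(250,300)]:
    u,v=f(*uv); print(pt(im,round(u),round(v)))
# steel bowl, jar
for n,u,v,h in [('bowl',269,135,.05),('jar',329,147,.08),('red',206,225,.065),('pail',365,195,.12)]: print(n,ptz(im,u,v,h))
E
```

```text
[0.59651047 0.15132012 0.1315    ]
[ 0.68248285 -0.13761894  0.1315    ]
[ 0.44411576 -0.20816612  0.1315    ]
[0.35509752 0.07829793 0.1315    ]
[np.float64(0.30145816793151), np.float64(0.24858755472502048), np.float64(0.299976501459441), np.float64(0.252215090854476)]
yaw 0.29339621497915713 16.81036484341869 origin [ 0.51763712 -0.02962016]
res [[-0.00065496 -0.00187178]
 [-0.00260089  0.0001984 ]
 [ 0.00217789  0.00310928]
 [ 0.00107796 -0.0014359 ]]
hinge [ 0.39797872 -0.06577078] handle [ 0.58140675 -0.06780961] knob0 [0.58157154 0.09415944]
handle ends meas [ 0.56891057 -0.02653519  0.1715    ] [ 0.59027027 -0.10123079  0.1715    ]
knob meas [0.5821326  0.09254006 0.163     ]
[ 0.57818118 -0.06591147  0.16999695]
[0.58369196 0.09304954 0.15759489]
[0.50504755 0.00204854 0.13105306]
bowl [0.77407669 0.0102451  0.05      ]
jar [ 0.73050913 -0.18582271  0.08      ]
red [0.47160918 0.21456417 0.065     ]
pail [ 0.57126033 -0.2930052   0.12      ]
```

```bash
cat >> h.py <<'E'
TH=0.2934
CX=np.array([np.cos(TH),np.sin(TH),0]);CY=np.array([-np.sin(TH),np.cos(TH),0]);CZ=np.array([0,0,1.])
HINGE=np.array([.3975,-.065,.1255])
def tgtR(a,sgn): # tool tilt a, tool y along sgn*chest x-ish
    x=np.sin(a)*CX-np.cos(a)*CZ; y=sgn*(np.cos(a)*CX+np.sin(a)*CZ)
    return R.from_matrix(np.c_[x,y,np.cross(x,y)])
def lidpt(r,h,y,a): return HINGE+CX*(r*np.cos(a)-h*np.sin(a))+CZ*(r*np.sin(a)+h*np.cos(a))+CY*y
E
python3 - <<'E'
from h import *
s=readout.get_state(); Rc=q2R(s['ee_rot']); print(Rc.as_matrix().round(3))
for sg in(1,-1): print(sg,np.degrees((Rc.inv()*tgtR(0,sg)).as_rotvec()))
h=lidpt(.175,.041,-.055,0);print('handle',h)
print(Rc.inv().apply(h+[0,0,.11]-s['position'])*1000)
E
```

```text
[[-0.     0.285 -0.959]
 [ 0.002 -0.959 -0.285]
 [-1.    -0.002 -0.   ]]
1 [-9.02651116e+01 -8.62649106e-02  6.45048371e-02]
-1 [8.97348416e+01 6.44233280e-02 8.61559053e-02]
handle [ 0.58092804 -0.06703813  0.1665    ]
[ -75.09343671 -344.9049489  -537.72757681]
```

Call:
carry_out(
  deltas=[-0.15,0,0,-1,0,0,1,-0.15,0,0,-1,0,0,1,-0.15,0,0,-1,0,0,1,-0.15,0,0,-1,0,0,1,-0.15,0,0,-1,0,0,1,-0.15,0,0,-1,0,0,1,-0.15,0,0,-1,0,0,1,-0.15,0,0,-1,0,0,1,-0.15,0,0,-1,0,0,1,0,0,0,-1,0,0,1],
)

```text
clock: 1.35
position: [0.1638, -0.5514, 0.2828]
ee_rot: [-0.336, -0.622, -0.335, 0.622]
contact_force: [0.6, 0.6, -1.0]
width: 0.0855
```

```bash
cat >> h.py <<'E'
def to(target,Rt=None):
    s=readout.get_state(); Rc=q2R(s['ee_rot']); 
    print('clk',s['clock'],'pos',s['position'].round(4),'F',s['contact_force'].round(1),'w',s['width'],'q',s['qpos'].round(2))
    print('shift units',(Rc.inv().apply(target-s['position'])/.06).round(3),'in target frame',None if Rt is None else (Rt.inv().apply(target-s['position'])/.06).round(3))
    if Rt is not None: print('turn units',(np.degrees((Rc.inv()*Rt).as_rotvec())/4).round(3))
E
python3 -c "
from h import *
to(lidpt(.175,.041,-.055,0)+[0,0,.11],tgtR(0,1))"
```

```text
clk 1.35 pos [ 0.1638 -0.5514  0.2828] F [ 0.6  0.6 -1. ] w 0.08545268437216737 q [-1.4   0.24  1.35  0.    1.55 -0.82]
shift units [  0.102   1.375 -10.564] in target frame [ 0.105  8.99  -5.717]
turn units [-1.2533e+01  8.0000e-03 -3.0000e-03]
```

Call:
carry_out(
  deltas=[0,0.1,-0.79,-1,0,0,1,0,0.16,-0.78,-1,0,0,1,0,0.21,-0.77,-1,0,0,1,0,0.27,-0.75,-1,0,0,1,0,0.32,-0.73,-1,0,0,1,0,0.37,-0.71,-1,0,0,1,0,0.42,-0.68,-1,0,0,1,0,0.46,-0.65,-1,0,0,1,0,0.51,-0.62,-1,0,0,1,0,0.55,-0.58,-1,0,0,1],
)

```text
clock: 2.6
position: [0.4783, -0.188, 0.2821]
ee_rot: [0.528, 0.47, 0.528, -0.47]
contact_force: [0.7, -0.8, 0.4]
width: 0.0855
```

```bash
python3 -c "
from h import *
to(lidpt(.175,.041,-.055,0)+[0,0,.11],tgtR(0,1))"
```

```text
clk 2.6 pos [ 0.4783 -0.188   0.2821] F [ 0.7 -0.8  0.4] w 0.08550362195253805 q [-0.51  0.15  1.48 -0.    1.52 -0.63]
shift units [ 0.093  1.933 -1.804] in target frame [ 0.094  2.22  -1.436]
turn units [-2.532e+00 -2.000e-03  7.000e-03]
```

Call:
carry_out(
  deltas=[0,0,0,-1,0,0,1,0,0,0,-1,0,0,1,0,0,0,-0.53,0,0,1,0,0.55,-0.36,0,0,0,1,0,0.55,-0.36,0,0,0,1,0,0.55,-0.36,0,0,0,1,0,0.55,-0.36,0,0,0,1,0,0,0,0,0,0,1,0,0,0,0,0,0,1],
)

```text
clock: 3.72
position: [0.5789, -0.0692, 0.2821]
ee_rot: [0.567, 0.422, 0.567, -0.423]
contact_force: [-1.0, -0.8, -0.2]
width: 0.0852
```

```bash
python3 -c "
from h import *
to(lidpt(.175,.041,-.055,0)-[0,0,.019],tgtR(0,1))
grab('scene','s1');grab('top','t1')
a=cv2.imread('pics/s1.png')[100:260,150:320];b=cv2.imread('pics/t1.png')[120:280,200:370]
cv2.imwrite('pics/c1.png',cv2.resize(np.hstack([a,b]),(800,376),interpolation=cv2.INTER_CUBIC))"
```

```text
clk 3.725 pos [ 0.5789 -0.0692  0.2821] F [-1.  -0.8 -0.2] w 0.0851829663032505 q [-0.24  0.26  1.34 -0.    1.55 -0.53]
shift units [ 2.244  0.046 -0.025] in target frame [ 2.244  0.044 -0.025]
turn units [-0.037  0.003  0.019]
```

View pics/c1.png

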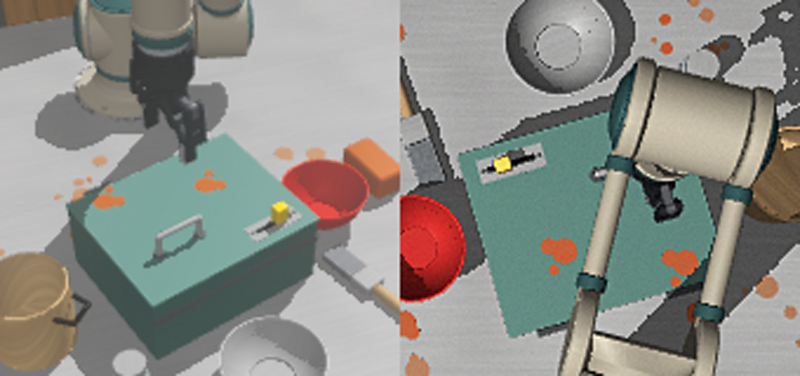

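The scene crop shows the open gripper above the handle with its jaws across the bar, and the lid around it is clear. Descending.

Call:
carry_out(
  deltas=[0.45,0.04,-0.02,0,0,0,1,0.45,0,0,0,0,0,1,0.45,0,0,0,0,0,1,0.45,0,0,0,0,0,1,0.43,0,0,0,0,0,1,0,0,0,0,0,0,1,0,0,0,0,0,0,1],
  newtons=60,
)

```text
clock: 4.7
position: [0.5818, -0.0677, 0.1499]
ee_rot: [0.568, 0.423, 0.566, -0.422]
contact_force: [-0.1, -0.3, 0.6]
width: 0.0857
```

```bash
python3 -c "
from h import *
to(lidpt(.175,.041,-.055,0)-[0,0,.019],tgtR(0,1))
grab('scene','s2')
a=cv2.imread('pics/s2.png')[120:260,160:320]
cv2.imwrite('pics/c2.png',cv2.resize(a,None,fx=4,fy=4,interpolation=cv2.INTER_CUBIC))"
```

```text
clk 4.7 pos [ 0.5818 -0.0677  0.1499] F [-0.1 -0.3  0.6] w 0.0856824426400181 q [-0.23  0.32  1.57 -0.    1.25 -0.52]
shift units [ 0.04  -0.011 -0.015] in target frame [ 0.04  -0.011 -0.015]
turn units [-0.049  0.016 -0.022]
```

View pics/c2.png

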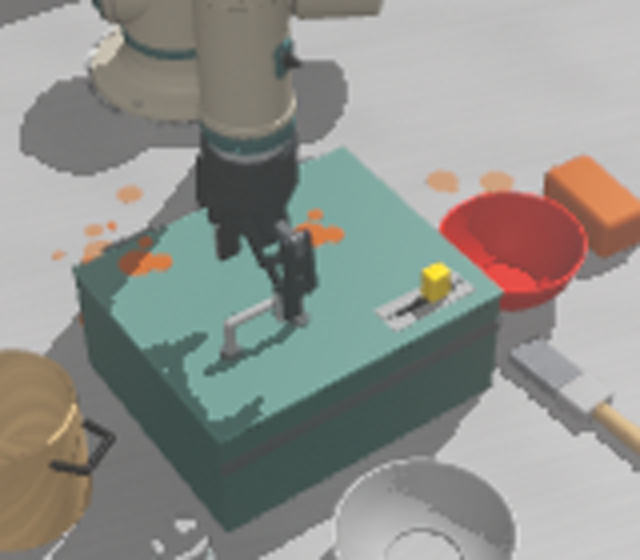

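```bash
python3 -c "
from h import *
im=fromnpz('s2')
def pr(p):
    c=q2R(im['orientation']).inv().apply(np.array(p)-im['origin']); uv=im['mtx']@c/c[2]; return ((uv[:2]-[160,120])*4).round()
for y in(-.09,-.055,-.02): print('bar',pr(lidpt(.175,.041,y,0)))
s=readout.get_state(); p=s['position']
print('finger tips',pr(p+CX*.045+[0,0,.013]),pr(p-CX*.045+[0,0,.013]),'tcp',pr(p))
for u,v in[(232,322),(262,304),(290,300),(295,315)]: 
  P=pt(im,u/4+160,v/4+120); print(P, (P-HINGE)@CX,(P-HINGE)@CY,P[2])
"
```

```text
bar [222. 322.]
bar [256. 305.]
bar [290. 289.]
finger tips [285. 340.] [228. 279.] tcp [257. 320.]
[ 0.598498   -0.09331166  0.17184496] 0.1842205977477751 -0.08523214225226296 0.17184495584762438
[ 0.58546586 -0.06317023  0.17133583] 0.18046253219746963 -0.05260976776330596 0.1713358293824101
[ 0.63476101 -0.0519262   0.21927517] 0.23090297847481503 -0.0561028190413079 0.2192751731805882
[ 0.63798243 -0.04906027  0.20402172] 0.23481558477470316 -0.05429102257327094 0.20402172196168822
```

The finger lies in front of the bar at the bar's middle (chest y −55 mm), so the grasp is centred. Closing.

Call:
carry_out(
  deltas=[0.03,0,0,0,0,0,-1,0,0,0,0,0,0,-1,0,0,0,0,0,0,-1,0,0,0,0,0,0,-1,0,0,0,0,0,0,-1,0,0,0,0,0,0,-1,0,0,0,0,0,0,-1,0,0,0,0,0,0,-1],
  newtons=60,
)

```text
clock: 5.75
position: [0.5813, -0.067, 0.1469]
ee_rot: [0.567, 0.422, 0.567, -0.422]
contact_force: [1.2, 0.2, -0.2]
width: 0.0
```

```bash
python3 -c "
from h import *
to(lidpt(.175,.041,-.055,0)-[0,0,.019],tgtR(0,1))"
```

```text
clk 5.75 pos [ 0.5813 -0.067   0.1469] F [ 1.2  0.2 -0.2] w 2.1772923136363674e-05 q [-0.23  0.33  1.57 -0.    1.24 -0.52]
shift units [-0.01  -0.007 -0.001] in target frame [-0.01  -0.007 -0.001]
turn units [-0.036  0.001 -0.   ]
```

```bash
python3 -c "
from h import *
grab('scene','s3')
a=cv2.imread('pics/s3.png')[120:260,160:320]
cv2.imwrite('pics/c3.png',cv2.resize(a,None,fx=5,fy=4.2 if 0 else 4,interpolation=cv2.INTER_CUBIC) if 0 else cv2.resize(a,None,fx=4,fy=4,interpolation=cv2.INTER_CUBIC))
grab('top','t3')"
```

```text
(no output)
```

View pics/c3.png

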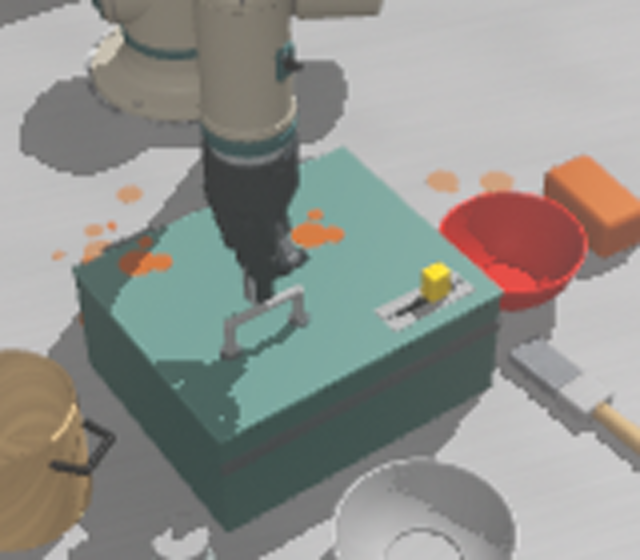

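View pics/t3.png

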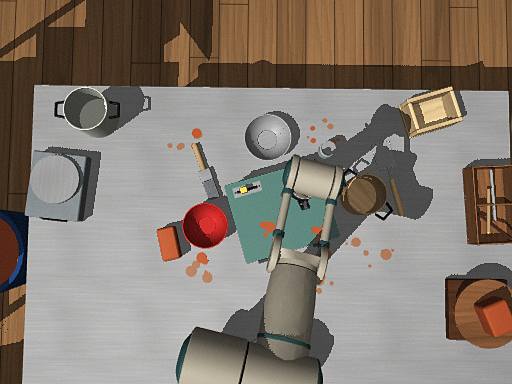

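```bash
python3 -c "
from h import *
im=fromnpz('s3')
a=im['color'][175:210,205:245][...,::-1]
cv2.imwrite('pics/c3b.png',cv2.resize(a,None,fx=16,fy=16,interpolation=cv2.INTER_NEAREST))
for v in range(186,204,2):
  print(v,[ '%d,%d,%d'%tuple((np.r_[(P-HINGE)@CX,(P-HINGE)@CY,P[2]]*1000).round()) for P in [pt(im,u,v) for u in range(216,238,2)]])
"
```

```text
186 ['82,-32,131', '89,-27,133', '172,-67,220', '184,-66,229', '191,-62,232', '194,-57,231', '223,-67,260', '234,-66,268', '240,-62,270', '236,-52,261', '127,26,134']
188 ['89,-36,129', '99,-33,134', '101,-26,132', '184,-67,220', '196,-66,229', '210,-66,240', '219,-64,246', '234,-66,259', '125,10,131', '128,17,129', '135,20,133']
190 ['97,-42,128', '104,-37,130', '109,-32,131', '180,-65,207', '184,-59,206', '206,-65,227', '189,-47,204', '131,-3,133', '134,4,131', '135,12,128', '143,15,132']
192 ['112,-50,135', '113,-43,131', '115,-36,129', '181,-66,198', '184,-60,198', '190,-55,200', '190,-48,195', '139,-8,131', '172,-20,166', '180,-18,170', '152,9,132']
194 ['117,-54,131', '123,-49,133', '126,-42,131', '177,-64,185', '185,-61,189', '190,-56,191', '177,-40,171', '181,-34,170', '180,-26,166', '182,-19,163', '158,5,130']
196 ['126,-59,131', '132,-55,133', '134,-47,130', '140,-43,133', '178,-57,172', '183,-52,173', '177,-41,162', '155,-19,131', '158,-13,130', '183,-20,154', '166,0,129']
198 ['137,-66,133', '139,-59,131', '180,-74,174', '182,-68,172', '180,-59,165', '155,-36,131', '161,-31,133', '165,-25,133', '170,-20,134', '181,-19,142', '179,-9,134']
200 ['178,-89,171', '181,-83,170', '182,-76,168', '158,-54,134', '158,-46,129', '165,-42,132', '167,-35,130', '173,-31,133', '175,-23,129', '184,-21,135', '184,-13,131']
202 ['180,-91,165', '184,-86,165', '162,-65,134', '161,-57,128', '169,-53,132', '170,-46,129', '175,-41,130', '181,-36,132', '184,-29,131', '191,-25,134', '194,-20,134']
```

View pics/c3b.png

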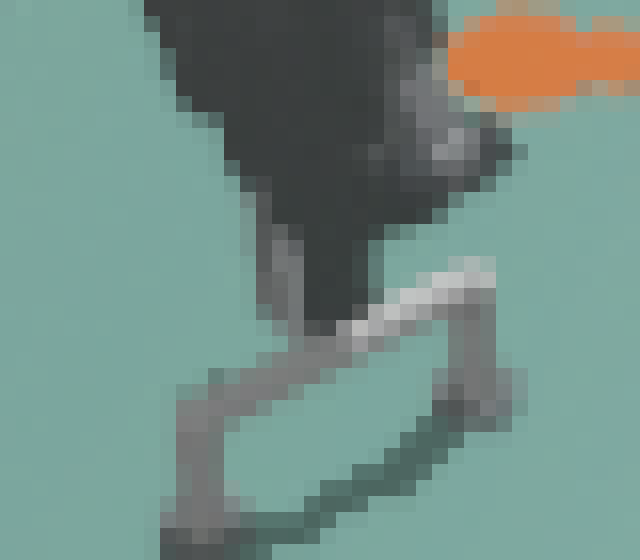

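```bash
python3 -c "
from h import *
for t,z0 in(('s1',.282),('s2',.1499),('s3',.1469)):
  im=fromnpz(t)
  v,u=np.mgrid[100:260,150:320]; u=u.ravel();v=v.ravel(); z=im['z_map'][v,u]; col=im['color'][v,u].astype(int)
  K=im['mtx']; c=np.c_[(u-K[0,2])/K[0,0]*z,(v-K[1,2])/K[1,1]*z,z]
  P=q2R(im['orientation']).apply(c)+im['origin']
  L=np.c_[(P-HINGE)@CX,(P-HINGE)@CY,P[:,2]]
  m=(col.max(1)<100)&(abs(L[:,1]+.055)<.05)&(abs(L[:,0]-.178)<.07)&(P[:,2]>.138)&(col.max(1)-col.min(1)<22)
  i=np.argsort(P[m][:,2])[:14]; print(t,z0); print(np.c_[(L[m][i]*1000).round(),u[m][i],v[m][i]].astype(int).tolist())
"
```

```text
s1 0.282
[[130, -52, 326, 215, 153], [129, -63, 326, 212, 154], [131, -57, 328, 214, 153], [131, -49, 329, 216, 152], [129, -44, 329, 217, 151], [130, -63, 331, 212, 153], [129, -66, 331, 211, 153], [132, -61, 331, 213, 153], [131, -56, 332, 214, 152], [133, -54, 332, 215, 152], [128, -62, 333, 212, 152], [127, -54, 333, 214, 151], [131, -49, 333, 216, 151], [226, -58, 333, 230, 168]]
s2 0.1499
[[184, -16, 148, 235, 197], [185, -17, 164, 235, 194], [133, -52, 196, 218, 183], [132, -55, 196, 217, 183], [133, -63, 197, 215, 184], [135, -60, 197, 216, 184], [133, -51, 200, 218, 182], [130, -65, 200, 214, 183], [134, -60, 200, 216, 183], [136, -49, 201, 219, 182], [132, -55, 201, 217, 182], [231, -51, 202, 234, 198], [134, -63, 202, 215, 183], [133, -47, 203, 219, 181]]
s3 0.1469
[[186, -50, 184, 227, 194], [186, -62, 186, 224, 195], [190, -60, 188, 225, 195], [185, -52, 189, 226, 193], [185, -61, 189, 224, 194], [172, -64, 190, 221, 192], [190, -56, 191, 226, 194], [188, -51, 191, 227, 193], [189, -59, 192, 225, 194], [185, -61, 194, 224, 193], [188, -58, 195, 225, 193], [188, -51, 196, 227, 192], [184, -60, 198, 224, 192], [175, -66, 199, 221, 191]]
```

The jaws shut on nothing. The depth data put the shut fingertips at about z = 0.175–0.18, while the reported TCP is 0.147, so the real tips sit about 30 mm higher than reported. I'll raise the arm and measure this in clear view.

Call:
carry_out(
  deltas=[-0.5,0,0,0,0,0,-1,-0.5,0,0,0,0,0,-1,0,0,0,0,0,0,-1,0,0,0,0,0,0,-1],
)

```text
clock: 6.35
position: [0.5807, -0.0669, 0.2061]
ee_rot: [0.567, 0.422, 0.568, -0.422]
contact_force: [-0.2, 1.0, 0.7]
width: -0.0002
```

```bash
python3 -c "
from h import *
to(lidpt(.175,.041,-.055,0),tgtR(0,1))
im=grab('scene','s4')
a=im['color'][150:215,190:260][...,::-1]
cv2.imwrite('pics/c4.png',cv2.resize(a,None,fx=8,fy=8,interpolation=cv2.INTER_NEAREST))
for v in range(168,192,1):
  print(v,[ '%d,%d,%d'%tuple((np.r_[(P-HINGE)@CX,(P-HINGE)@CY,P[2]]*1000).round()) for P in [pt(im,u,v) for u in range(218,232,2)]])
"
```

```text
clk 6.35 pos [ 0.5807 -0.0669  0.2061] F [-0.2  1.   0.7] w -0.000169751135472171 q [-0.23  0.29  1.48 -0.    1.38 -0.52]
shift units [0.661 0.003 0.004] in target frame [0.661 0.002 0.004]
turn units [-0.036 -0.007  0.016]
168 ['165,-65,293', '185,-70,310', '192,-67,313', '196,-61,313', '190,-51,304', '216,-59,326', '226,-58,333']
169 ['162,-64,286', '188,-72,309', '188,-64,305', '192,-60,306', '190,-51,299', '214,-59,321', '225,-58,328']
170 ['165,-66,285', '186,-71,303', '190,-66,303', '189,-58,298', '182,-46,287', '222,-63,325', '230,-61,330']
171 ['167,-67,283', '175,-64,287', '190,-66,299', '181,-54,286', '188,-50,289', '224,-65,323', '235,-65,331']
172 ['24,14,133', '170,-62,278', '188,-65,292', '187,-57,288', '217,-68,316', '222,-64,317', '235,-65,327']
173 ['28,11,133', '169,-62,273', '188,-65,288', '189,-59,286', '216,-68,310', '224,-65,315', '235,-65,323']
174 ['30,10,129', '173,-64,272', '191,-67,287', '199,-65,293', '213,-66,303', '227,-67,314', '231,-62,314']
175 ['34,7,129', '175,-66,271', '184,-63,276', '200,-66,289', '213,-66,299', '221,-64,303', '203,-45,281']
176 [
[... 953 characters left out ...]
10,129', '92,-4,128', '99,1,131', '100,9,127', '111,11,134']
186 ['86,-26,131', '91,-20,131', '94,-13,129', '102,-10,134', '104,-3,132', '106,5,129', '111,10,130']
187 ['91,-29,130', '99,-25,135', '100,-17,131', '103,-10,130', '109,-6,132', '114,0,133', '119,5,134']
188 ['95,-31,130', '101,-26,132', '104,-20,131', '112,-16,136', '111,-7,129', '117,-2,131', '994,-539,1121']
189 ['101,-35,132', '110,-32,138', '108,-23,131', '115,-18,134', '116,-10,130', '124,-7,134', '125,1,130']
190 ['110,-40,137', '111,-32,133', '113,-26,132', '120,-21,135', '123,-15,133', '130,-10,136', '132,-3,133']
191 ['110,-41,133', '114,-35,133', '115,-27,128', '120,-22,130', '127,-17,133', '130,-11,131', '135,-5,132']
```

View pics/c4.png

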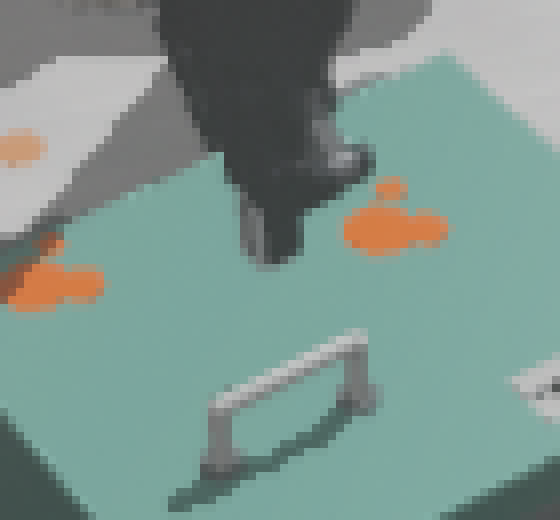

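Shut in clear view, the fingertips end at crop (270,262). That gives z≈0.239 against a reported TCP of 0.206, so the real tips sit about 33 mm behind the reported TCP. I'll allow for this: open, descend to a reported z of about 0.119 and check.

Call:
carry_out(
  deltas=[0,0,0,0,0,0,1,0,0,0,0,0,0,1,0,0,0,0,0,0,1,0,0,0,0,0,0,1,0.35,0,0,0,0,0,1,0.35,0,0,0,0,0,1,0.35,0,0,0,0,0,1,0.35,0,0,0,0,0,1,0.05,0,0,0,0,0,1,0,0,0,0,0,0,1],
)

```text
clock: 7.65
position: [0.5817, -0.0671, 0.1203]
ee_rot: [0.567, 0.422, 0.567, -0.422]
contact_force: [-1.6, -0.4, 0.4]
width: 0.0853
```

```bash
python3 -c "
from h import *
to(lidpt(.175,.041,-.055,0),tgtR(0,1))
im=grab('scene','s5')
a=im['color'][160:225,190:260][...,::-1]
cv2.imwrite('pics/c5.png',cv2.resize(a,None,fx=8,fy=8,interpolation=cv2.INTER_NEAREST))
"
```

```text
clk 7.65 pos [ 0.5817 -0.0671  0.1203] F [-1.6 -0.4  0.4] w 0.08532576266496097 q [-0.23  0.35  1.61 -0.    1.18 -0.52]
shift units [-0.77  -0.011 -0.004] in target frame [-0.77  -0.012 -0.004]
turn units [-0.036  0.005 -0.006]
```

View pics/c5.png

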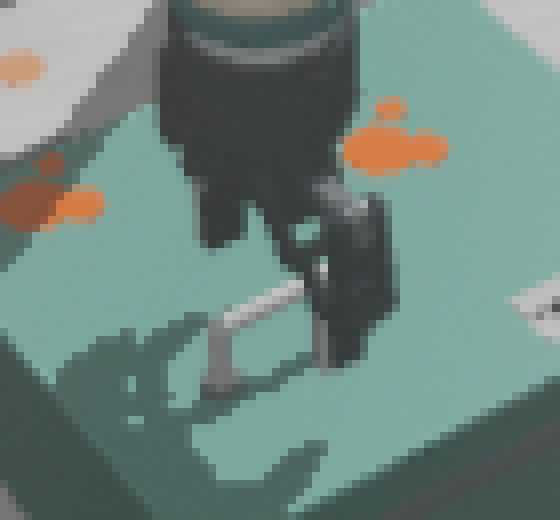

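The front finger tip (crop ~(345,365)) now reaches below the bar. Going down 4 mm more and closing.

Call:
carry_out(
  deltas=[0.07,0,0,0,0,0,1,0,0,0,0,0,0,-1,0,0,0,0,0,0,-1,0,0,0,0,0,0,-1,0,0,0,0,0,0,-1,0,0,0,0,0,0,-1,0,0,0,0,0,0,-1,0,0,0,0,0,0,-1,0,0,0,0,0,0,-1],
  newtons=60,
)

```text
clock: 8.82
position: [0.5833, -0.0665, 0.116]
ee_rot: [0.568, 0.423, 0.566, -0.421]
contact_force: [5.5, 2.8, -2.5]
width: 0.008
```

Call:
carry_out(
  deltas=[-0.03,0,0,0,0,0,-1,-0.03,0,0,0,0,0,-1,-0.03,0,0,0,0,0,-1,0,0,0,0,0,0,-1],
)

```text
clock: 9.32
position: [0.582, -0.0669, 0.1212]
ee_rot: [0.568, 0.423, 0.567, -0.422]
contact_force: [5.5, 2.2, -3.9]
width: 0.0085
```

```bash
python3 -c "
from h import *
to(lidpt(.175,.041,-.055,0),tgtR(0,1))
im=grab('scene','s6')
a=im['color'][140:240,170:300][...,::-1]
cv2.imwrite('pics/c6.png',cv2.resize(a,None,fx=6,fy=5.9,interpolation=cv2.INTER_NEAREST))
"
```

```text
clk 9.325 pos [ 0.582  -0.0669  0.1212] F [ 5.5  2.2 -3.9] w 0.008459398806295213 q [-0.23  0.35  1.61  0.    1.19 -0.52]
shift units [-0.755 -0.017 -0.002] in target frame [-0.755 -0.018 -0.002]
turn units [-0.037  0.004 -0.019]
```

View pics/c6.png

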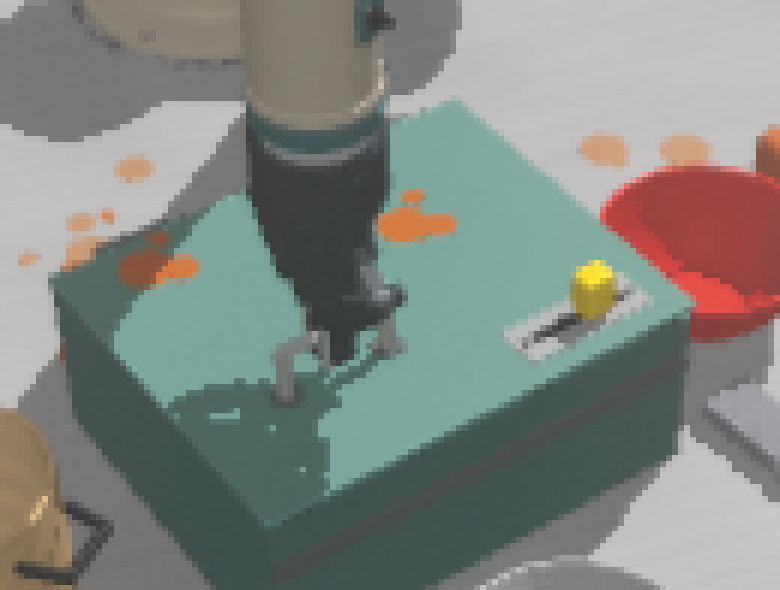

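So far 5 mm up with only about 4 N. A caught lid would stop at 3 mm, so I'll pull a little further.

Call:
carry_out(
  deltas=[-0.05,0,0,0,0,0,-1,-0.05,0,0,0,0,0,-1,-0.05,0,0,0,0,0,-1,-0.05,0,0,0,0,0,-1,0,0,0,0,0,0,-1],
)

```text
clock: 10.0
position: [0.5786, -0.0678, 0.1323]
ee_rot: [0.566, 0.421, 0.569, -0.424]
contact_force: [-3.0, -4.0, -8.3]
width: 0.0079
```

```bash
python3 -c "
from h import *
to(lidpt(.175,.041,-.055,0),tgtR(0,1))
im=grab('scene','s7')
a=im['color'][140:240,170:300][...,::-1]
cv2.imwrite('pics/c7.png',cv2.resize(a,None,fx=6,fy=5.9,interpolation=cv2.INTER_NEAREST))
i0=fromnpz('s6')
for u,v in[(200,215),(215,227),(245,218),(260,195),(275,185),(240,210)]:
  print((pt(im,u,v)*1000).round(),(pt(i0,u,v)*1000).round())
"
```

```text
clk 10.0 pos [ 0.5786 -0.0678  0.1323] F [-3.  -4.  -8.3] w 0.007892403876301224 q [-0.23  0.34  1.59 -0.    1.22 -0.52]
shift units [-0.571  0.037 -0.001] in target frame [-0.571  0.041 -0.001]
turn units [-0.033 -0.005  0.083]
[ 595. -159.  118.] [ 592. -159.  116.]
[ 621. -116.   67.] [ 683. -129.  141.]
[645. -13. 104.] [642. -12. 100.]
[606.  55. 158.] [588.  62. 139.]
[574. 124. 156.] [557. 131. 139.]
[649. -32. 155.] [636. -28. 141.]
```

View pics/c7.png

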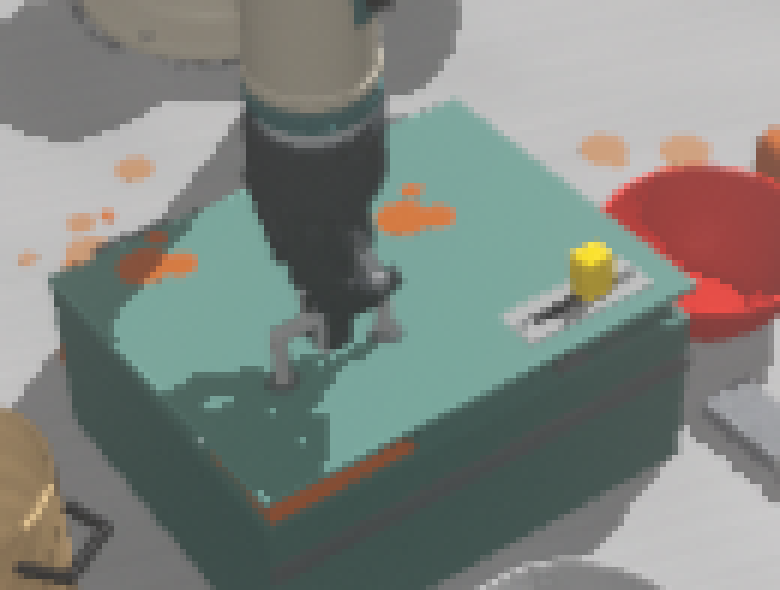

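The front rim gap is clearly open (crop (270,515)–(410,445)). The free edge is up about 20 mm with only about 8 N, so the lid is free and I won't touch the slide. Lifting along the arc.

Call:
carry_out(
  deltas=[-0.155,-0.06,0,0,0,0,-1,-0.155,-0.06,0,0,0,0,-1,-0.13,-0.07,0,0,0,0,-1,-0.13,-0.07,0,0,0,0,-1,-0.125,-0.08,0,0,0,0,-1,-0.125,-0.08,0,0,0,0,-1,0,0,0,0,0,0,-1],
  newtons=70,
)

```text
clock: 10.92
position: [0.5546, -0.075, 0.1822]
ee_rot: [0.566, 0.421, 0.568, -0.424]
contact_force: [-3.9, -3.9, -11.6]
width: 0.0077
```

```bash
python3 -c "
from h import *
to(lidpt(.175,.041,-.055,.4)-[0,0,.0505],tgtR(0,1))
im=grab('scene','s8')
a=im['color'][100:240,150:310][...,::-1]
cv2.imwrite('pics/c8.png',cv2.resize(a,None,fx=4.2,fy=4.2,interpolation=cv2.INTER_CUBIC))
"
```

```text
clk 10.925 pos [ 0.5546 -0.075   0.1822] F [ -3.9  -3.9 -11.6] w 0.007697257140924574 q [-0.26  0.27  1.57 -0.    1.31 -0.55]
shift units [ 0.022 -0.038 -0.001] in target frame [ 0.022 -0.039 -0.001]
turn units [-0.039  0.002  0.062]
```

View pics/c8.png

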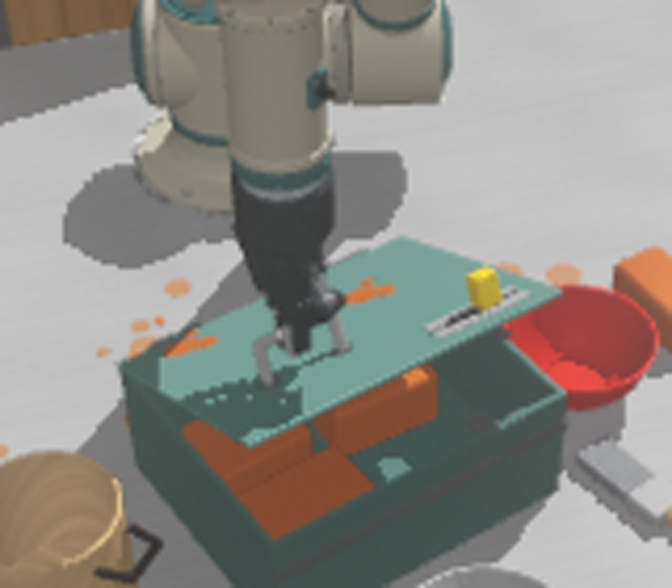

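The lid is up about 23°, the chest interior is visible and the fingers still hold the bar at crop (300,345). Continuing.

Call:
carry_out(
  deltas=[-0.115,-0.11,0,0,0,0,-1,-0.115,-0.11,0,0,0,0,-1,-0.105,-0.105,0,0,0,0,-1,-0.105,-0.105,0,0,0,0,-1,-0.095,-0.115,0,0,0,0,-1,-0.095,-0.115,0,0,0,0,-1,0,0,0,0,0,0,-1],
)

```text
clock: 11.85
position: [0.5196, -0.0857, 0.2215]
ee_rot: [0.568, 0.423, 0.566, -0.422]
contact_force: [1.4, -1.8, -4.9]
width: 0.0074
```

```bash
python3 -c "
from h import *
to(lidpt(.175,.041,-.055,.7)-[0,0,.0505],tgtR(0,1))
im=grab('scene','s9')
a=im['color'][100:240,150:310][...,::-1]
cv2.imwrite('pics/c9.png',cv2.resize(a,None,fx=4.2,fy=4.2,interpolation=cv2.INTER_CUBIC))
"
```

```text
clk 11.85 pos [ 0.5196 -0.0857  0.2215] F [ 1.4 -1.8 -4.9] w 0.0074034237772941614 q [-0.3   0.19  1.57  0.    1.38 -0.59]
shift units [ 0.039 -0.057 -0.001] in target frame [ 0.04  -0.057 -0.001]
turn units [-0.04   0.015 -0.031]
```

View pics/c9.png

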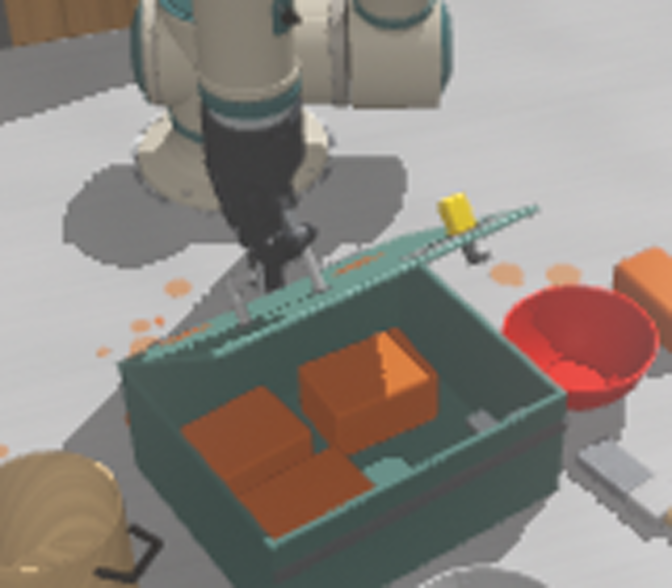

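The lid is near 40°, held by the fingers with low forces. Going on to about 53°.

Call:
carry_out(
  deltas=[-0.065,-0.105,0,0,0,0,-1,-0.06,-0.107,0,0,0,0,-1,-0.055,-0.108,0,0,0,0,-1,-0.05,-0.11,0,0,0,0,-1,-0.04,-0.11,0,0,0,0,-1,-0.035,-0.11,0,0,0,0,-1,0,0,0,0,0,0,-1,0,0,0,0,0,0,-1],
)

```text
clock: 12.9
position: [0.4869, -0.0957, 0.2426]
ee_rot: [0.571, 0.425, 0.563, -0.419]
contact_force: [7.8, 3.1, 7.4]
width: 0.0076
```

```bash
python3 -c "
from h import *
to(lidpt(.175,.041,-.055,.93)-[0,0,.0505],tgtR(0,1))
im=grab('scene','s10');grab('top','t10')
a=im['color'][100:240,150:310][...,::-1]
cv2.imwrite('pics/c10.png',cv2.resize(a,None,fx=4.2,fy=4.2,interpolation=cv2.INTER_CUBIC))
"
```

```text
clk 12.9 pos [ 0.4869 -0.0957  0.2426] F [7.8 3.1 7.4] w 0.007581420953966954 q [-0.34  0.13  1.6   0.01  1.4  -0.63]
shift units [ 0.045 -0.083 -0.003] in target frame [ 0.046 -0.083 -0.004]
turn units [-0.033  0.042 -0.197]
```

View pics/c10.png

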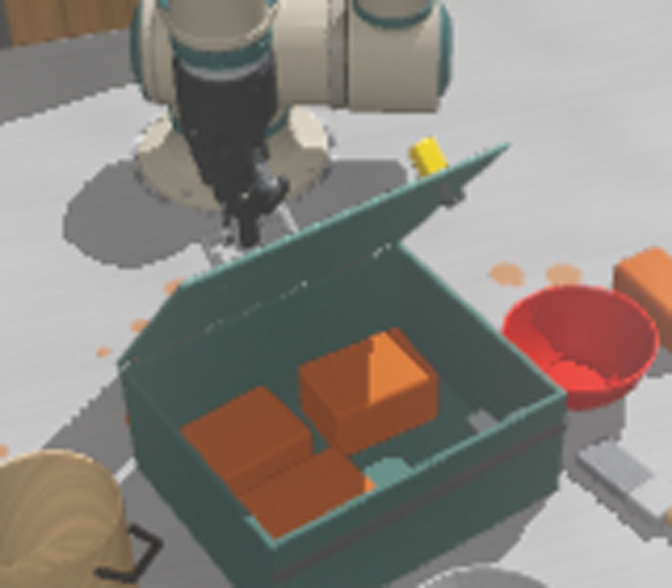

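View pics/t10.png

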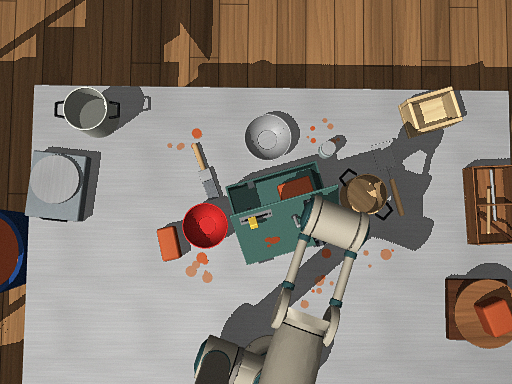

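```bash
python3 -c "
from h import *
im=fromnpz('s10')
pts=np.array([pt(im,150+x/4.2,100+y/4.2) for x in range(200,400,8) for y in range(200,330,6) if (y>300-(x-190)*0.42+0) and (y<325-(x-190)*0.36)])
for q in [(200,310),(250,290),(300,260),(350,230),(400,200),(440,190)]:
  P=pt(im,150+q[0]/4.2,100+q[1]/4.2); d=P-HINGE; print(q,'x %.3f y %.3f z %.3f ang %.1f'%(d@CX,d@CY,d[2],np.degrees(np.arctan2(d[2],d@CX))))
for q in [(180,292),(510,148),(345,218),(300,237)]:
 for k in(0,5,8):
  P=pt(im,150+q[0]/4.2,100+(q[1]+k)/4.2); d=P-HINGE; print(q,'x %.3f y %.3f z %.3f r %.3f ang %.1f'%(d@CX,d@CY,d[2],np.hypot(d@CX,d[2]),np.degrees(np.arctan2(d[2],d@CX))))
"
```

```text
(200, 310) x 0.084 y -0.100 z 0.101 ang 50.5
(250, 290) x 0.063 y -0.042 z 0.079 ang 51.3
(300, 260) x 0.104 y -0.015 z 0.127 ang 50.7
(350, 230) x 0.125 y 0.020 z 0.156 ang 51.2
(400, 200) x 0.146 y 0.055 z 0.184 ang 51.6
(440, 190) x 0.144 y 0.096 z 0.174 ang 50.5
(180, 292) x 0.150 y -0.146 z 0.191 r 0.243 ang 52.0
(180, 292) x 0.145 y -0.145 z 0.182 r 0.233 ang 51.5
(180, 292) x 0.137 y -0.141 z 0.172 r 0.220 ang 51.4
(510, 148) x -0.181 y 0.437 z -0.123 r 0.219 ang -145.7
(510, 148) x -0.175 y 0.432 z -0.125 r 0.215 ang -144.5
(510, 148) x -0.173 y 0.431 z -0.127 r 0.214 ang -143.7
(345, 218) x 0.158 y -0.005 z 0.201 r 0.256 ang 51.9
(345, 218) x 0.141 y 0.006 z 0.180 r 0.228 ang 52.0
(345, 218) x 0.142 y 0.005 z 0.178 r 0.228 ang 51.4
(300, 237) x 0.159 y -0.046 z 0.202 r 0.257 ang 51.9
(300, 237) x 0.152 y -0.043 z 0.191 r 0.244 ang 51.5
(300, 237) x 0.139 y -0.035 z 0.176 r 0.224 ang 51.7
```

Call:
carry_out(
  deltas=[-0.03,0.01,0,0,0,0,-1,0,0,0,0,0,0,-1,0,0,0,0,0,0,-1,0,0,0,0,0,0,-1,0,0,0,0,0,0,-1,0,0,0,0,0,0,-1,0,0,0,0,0,0,-1,0,0,0,0,0,0,-1,0,0,0,0,0,0,-1],
)

```text
clock: 14.12
position: [0.486, -0.0959, 0.2429]
ee_rot: [0.57, 0.424, 0.565, -0.42]
contact_force: [6.2, 1.6, 3.6]
width: 0.0077
```

```bash
python3 -c "
from h import *
to(lidpt(.175,.041,-.055,.93)-[0,0,.0505],tgtR(0,1))
im=grab('scene','s11')
a=im['color'][120:200,170:280][...,::-1]
cv2.imwrite('pics/c11.png',cv2.resize(a,None,fx=7,fy=7,interpolation=cv2.INTER_CUBIC))
for q in [(200,310),(250,290),(300,260),(350,230),(400,200),(440,190)]:
  P=pt(im,150+q[0]/4.2,100+q[1]/4.2); d=P-HINGE; print('ang %.1f'%np.degrees(np.arctan2(d[2],d@CX)))
"
```

```text
clk 14.125 pos [ 0.486  -0.0959  0.2429] F [6.2 1.6 3.6] w 0.007704030133795378 q [-0.34  0.13  1.6   0.    1.41 -0.63]
shift units [ 0.052 -0.067 -0.003] in target frame [ 0.052 -0.066 -0.003]
turn units [-0.033  0.031 -0.135]
ang 50.7
ang 51.3
ang 51.0
ang 51.4
ang 51.8
ang 50.7
```

View pics/c11.png

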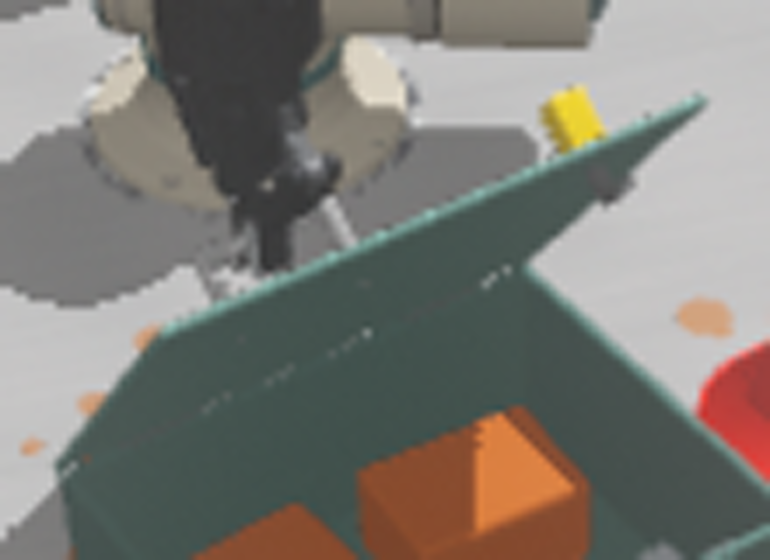

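The lid has stayed at about 51° for over a second, with the grip width steady at 7.7 mm and low forces. The slide is untouched and nothing else has moved. Handing in.

```bash
python3 -c "
from h import *
print(job.sign_off()); s=readout.get_state(); print(s['clock'],s['position'],s['width'])"
```

```text
the job is handed in; nothing more can be done
None
the job is handed in; nothing more can be done
```

The lid is open at about 51° and the fingers are still holding its handle. I handed the job in at 14.1 s.

**Tug:** I pulled the handle first, before anything else. It rose more than 15 mm with about 8 N and the rim gap opened, so the lid was free. I therefore left the yellow slide alone and lifted the lid along its arc.

**Last checks:**
- Depth readings put the lid at 50.7–51.8°, and it stayed there through a hold of about 1.2 s.
- The grip was steady at 7.7 mm and the force on the tool was about 7 N.
- The last pictures show the bowls, pail, jar, clay block and spatula where they were. I judged this by eye and did not measure it.

**What disagreed:**
- The first grasp closed on nothing. The depth images showed the real fingertips about 33 mm behind the reported tool point, so I regrasped 30 mm lower.
- The gripper reads 7.7 mm on a 10 mm bar. I did not find out why, but it did not slip.

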